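# Turn the yellow offer leaf of a market counter's flip board

## Robot

A 6-joint arm with a two-finger parallel gripper is mounted at the origin on the work surface. World frame = base frame: x ahead of the robot, y to its left, z up, the work surface at z = 0. Lengths are in m, angles in rad, forces in N, time in s.
With the tool pointing down it reaches from about 0.225 to 0.875 m from the base axis. Payload 3.4 kg.
Tool frame: the origin (TCP) lies between the finger pads; the fingertips stand 19 mm ahead of it and the grasp point (between the pads) is the TCP (manip.tip_reach is the distance from the TCP to the fingertips, in m); z points along the fingers, x is the direction in which the jaws open and shut, and the axes are right-handed (so a half turn about z gives the same grasp; the last joint's range is limited). The gripper opens to 85 mm and grips with 20 to 120 N. Pads are 22 mm wide; open, the fingers measure 114 mm over their backs; the gripper's body (76 mm by 85 mm) begins 54 mm behind the grasp point. The pads swing forward as they close: fully open they stand 13 mm farther back than shut.
Start: joints at [1.045, 0.276, 1.505, -0, 1.361, -0.121], TCP at [0.226, 0.529, 0.25] pointing down, gripper open.
Joint ranges: [-2.89, 2.89], [-0.75, 2.08], [0.22, 2.7], [-1.18, 4.32], [0.11, 2.71], [-2.7, 2.7]. Speed limits (rad/s): [2.57, 2.57, 3.14, 3.14, 3.14, 3.14].

## Interface

Orientations are given as a unit quaternion [w, x, y, z].
In Python, from rig import manip gives the robot as it stands.
- The arm moves only by the tool send_rows, never from a script. Its arguments are lists of equal length, an entry for each row: "delta_pos": the shift along the tool's x, y, z normalised to -1 to 1, where 1 is 40 cm, a list of three; "angular": the turn, a rotation vector about the tool's x, y, z normalised to -1 to 1, where 1 is 0.08 rad, a list of three. A call has 1 to 5 rows; each row shifts and turns the commanded pose from where the row before left it, along the tool's axes as they then stand; what a row does not reach is not made up. A row lasts 1/12 s, in which the tool goes at most 41.7 mm and 7.16 degrees, less where a joint would pass 70% of its speed; a pose out of reach is approached as far as the arm can. A call with a number of a shift or a turn outside -1 to 1 is refused whole. A call with a gripper value outside its range is refused whole. "hand" is the finger opening in mm, from 0 to 85.4, set as the call begins (left out, the last holds). The fingers move at their own pace and stop on an object; "squeeze" is the grip in N (left out, the last holds). Time passes only in rows, so rows that do not move let the fingers close. It gives the time, the measured TCP pose, the force and the opening at its end, in the units of the state.
- manip.get_state(): the state, without advancing time (a new reading comes with each control period).
- manip.get_image(name): name is "scene" or "top"; returns the picture (480x640x3 uint8, blue, green, red); there is no depth.
- manip.calibration(name): a dict with "fx", "fy", "cx", "cy" (pixels), "camera_from_world" (4x4, takes a point from world to camera coordinates). Camera axes: x right, y up, looking along -z (the intrinsics and any distortion apply to the point x, -y, -z); pixel columns grow to the right and rows downward; lengths in m; the calibration is good to about 2 mm. A picture is of the moment at which its call begins. calibration takes no time and is no camera call.
- manip.sign_off(): hands the job in, once; it reports no verdict.
The state is a dict: "clock": time; "qpos": joint angles; "qd": joint speeds; "effort": joint torques, N m; "position": TCP position; "ee_rot": TCP orientation; "contact_force": force on the tool from outside, world axes, zero at the start; "moment": the same for the moment, N m; "width": finger opening in m.
Only numpy, scipy, OpenCV 4.12 (cv2) and the standard library are available. Lean on these libraries where they do the work, as an engineer would, in place of code of your own. Each camera call takes 0.05 s, during which the arm holds its last target.

## Task

On the stall's counter stand two small flip price boards. With a fingertip or the outside of the fingers, gently push the half-raised yellow leaf up and over its spine until it lies flat on the other half of its board (the red half), then leave it there and take the hand clear. Do not pinch the leaf or fling it over; leave the board with the white leaf and the cheese, jar and pack as they are.

Things in the scene. Friction and masses are not known exactly. Their poses are not given: they have to be found in the camera images.
- offer_board: Flip board with the yellow leaf, fixed: a black slab 230 (x) x 90 (y) x 12 mm. Origin: centre of its underside, on the counter. Its spine (hinge axis) runs along its y, 16 mm straight above the origin; steel brackets at y = +-42 mm reach 22 mm high. The half on its -x side (robot's side) is green, on its +x side red. Turned up to 0.9 rad about the vertical.
- offer_leaf (a joint): Angle of the yellow leaf about the spine, rad: 0 = flat on the green half, pi/2 = upright, pi = flat on the red half, at its stop (upper face then 18.5 mm above the counter). Starts at 0.6 to 1.0, over the green half. The hinge is stiff (0.12 N m friction): the leaf stays at any angle, never falls by itself, takes 1 to 3 N at the free edge to move, and must be pushed all the way down.
- offer_edge (a point): Middle of the yellow leaf's free edge, mid-thickness. The leaf is a rigid yellow plate with a black strip along its free edge and red bars on it: 105 mm from hinge axis to free edge, 80 mm along the spine, 5 mm thick (hinge axis in mid-thickness), about 0.12 kg. The point turns with it: x points to the spine, y along the spine, z out of the face that looks up at joint 0.
- plain_edge (a point): Middle of the free edge of the white leaf on the other, identical board (grey halves, blue bars on the leaf), which is likewise left half-raised, somewhat lower. To be left as it is. Axes as for the yellow leaf.
- plain_board: The flip board with the white leaf, same sizes and axes as the other board, fixed to the counter; to be left alone. The two boards stand side by side and which is on the left varies.
- cheese: Small round cheese with a tan rind and a yellow disc on top, 90 mm diameter, 40 mm high, loose on the counter to the left of the boards. Origin: centre of its underside. To be left alone.
- jar: Amber glass jar with a red cap, 60 mm diameter, 75 mm high, loose on the counter beyond the boards. Origin: centre of its underside. To be left alone.
- pack: Dark red packed slab of cured meat with two pale streaks, 130 x 70 x 26 mm, loose on the counter to the right of the boards. Origin: centre of its underside. To be left alone.
There are look-alikes about, which are no part of the job. Leave any pink look-alike of the offer_board alone.

How it is judged:
On the way:
1. the yellow leaf passes upright while the fingers push it (value of joint offer_leaf between 1.25 and 1.9 rad and contact force between the fingers and offer_board above 0.1 N).
At the end, for the whole second after the job is handed in: The yellow leaf lies at rest on the red half, within 0.08 rad of flat (free edge within about 8 mm of its stop); the white leaf's edge is within 10 mm, and the cheese, jar and pack within 20 mm, of where they began (value of joint offer_leaf above 3.06 rad and velocity of joint offer_leaf between -0.05 and 0.05 rad/s and distance of plain_edge from where it was at the start of the episode below 0.01 m and distance of each of cheese, jar, pack from where it was at the start of the episode below 0.02 m); the robot touches nothing.
It fails at once if the yellow leaf is pinched between the fingers (z of the grasp point in the frame of offer_edge between -0.005 and 0.005 m and x of the grasp point in the frame of offer_edge between -0.005 and 0.1 m and y of the grasp point in the frame of offer_edge between -0.045 and 0.045 m and contact force between the fingers and offer_board above 2 N).
It fails at once if the yellow leaf is flung (faster than 5 rad/s) (velocity of joint offer_leaf above 5 rad/s).
It fails at once if the yellow leaf or its board is pressed harder than 40 N (contact force between the fingers and offer_board above 40 N).
It fails at once if the white leaf is moved by more than 10 mm (distance of plain_edge from where it was at the start of the episode above 0.01 m).
It fails at once if the cheese, jar or pack is lifted or shifted by more than 20 mm (distance of any of cheese, jar, pack from where it was at the start of the episode above 0.02 m).
It also fails if it takes over 42 s, if anything falls off the work surface, if the arm or the gripper's body presses on something with over 40 N, if the wrist force passes 120 N, or if a joint passes its speed limit or range.

## Working session

There is one attempt and no reset: what is moved stays moved. The work goes in short steps, Python scripts to look and compute and a tool call to move; the robot and the scene stay as the last step left them, time stands still between calls to the robot, and variables do not carry over. Pictures are saved under pics/ and viewed, and the job is handed in when it is done.

Besides the shell and the picture viewer there is one more tool, called after "Request:" as name(argument=value, ...) on one line, values as JSON. send_rows: Moves the arm, as the interface text tells. Scaled input: -1 to 1 covers 40 cm each way for a shift and 0.08 rad each way for a turn. Its arguments: {"type":"object","properties":{"delta_pos":{"type":"array","items":{"type":"array","items":{"type":"number"}}},"angular":{"type":"array","items":{"type":"array","items":{"type":"number"}}},"hand":{"type":"number"},"squeeze":{"type":"number"}},"required":["delta_pos","angular"]}

```bash
ls; mkdir -p pics; python3 - <<'E'
from rig import manip
import cv2
for n in("scene","top"):
    cv2.imwrite(f"pics/{n}0.png",manip.get_image(n))
    print(n,manip.calibration(n))
print(manip.get_state())
E
```

```text
pics
scene {'fx': 452.5703819990337, 'fy': 452.5703819990337, 'cx': 322.99327957763154, 'cy': 246.63259934288524, 'camera_from_world': array([[-0.03772471,  0.99909721, -0.01953472,  0.01239988],
       [-0.53491436, -0.00367796,  0.84489828,  0.24426087],
       [ 0.84406367,  0.04232295,  0.53457019, -1.38064638],
       [ 0.        ,  0.        ,  0.        ,  1.        ]])}
top {'fx': 501.8916228326738, 'fy': 501.8916228326738, 'cx': 314.0577992596657, 'cy': 234.342601824054, 'camera_from_world': array([[ 0.0137708 , -0.99988232, -0.0067616 ,  0.00719774],
       [ 0.98938576,  0.0126473 ,  0.14476137, -0.51069958],
       [-0.14465882, -0.00868331,  0.98944349, -1.09708494],
       [ 0.        ,  0.        ,  0.        ,  1.        ]])}
{'clock': 0.1, 'qpos': array([ 1.04501335e+00,  2.76525704e-01,  1.50599239e+00,  7.19485708e-06,
        1.36072226e+00, -1.21027224e-01]), 'qd': array([-0.00141394, -0.00191161, -0.00435942,  0.001151  , -0.0015731 ,
        0.00097093]), 'effort': array([ 2.11316445e-03, -4.17698514e+01, -2.46406531e+01, -4.84715338e-05,
        5.78864798e-03, -3.49675122e-05]), 'position': array([0.22622618, 0.52814825, 0.24953528]), 'ee_rot': array([ 3.64067800e-04,  8.34803779e-01,  5.50546975e-01, -7.39049429e-04]), 'contact_force': array([-0.14874689,  0.65202017, -0.44740657]), 'moment': array([-0.03777866, -0.02770239,  0.02028147]), 'width': 0.08510790604815155}
```

View pics/scene0.png

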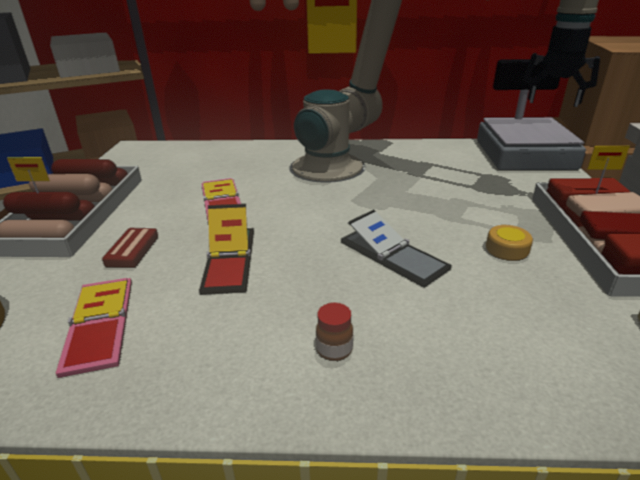

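View pics/top0.png

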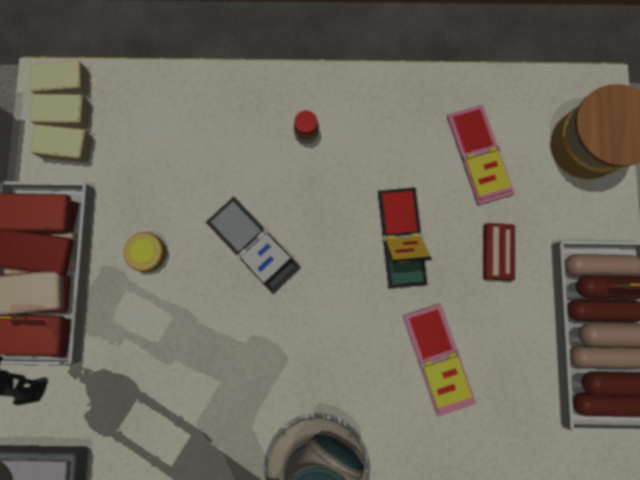

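The real offer board is the black slab at top px (403,237): it has a green half and a half-raised leaf. The look-alikes at (480,155) and (440,360) have pink slabs. The plain board is at (252,245), the cheese at (144,251), the jar at (306,126) and the pack at (500,252). Next I'll check the board in an enlarged crop.

```bash
python3 - <<'E'
import cv2,numpy as np
a=cv2.imread("pics/top0.png")[175:300,340:465]
b=cv2.imread("pics/scene0.png")[190:305,180:280]
cv2.imwrite("pics/crop0.png",np.hstack([cv2.resize(a,(400,400),interpolation=2),cv2.resize(b,(348,400),interpolation=2)]))
E
```

```text
(no output)
```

View pics/crop0.png

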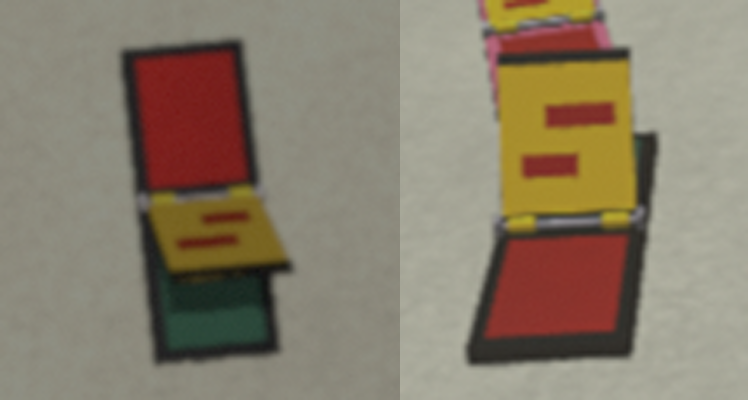

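```bash
cat > h.py <<'E'
import numpy as np
from rig import manip
def proj(n,P):
    c=manip.calibration(n);T=c["camera_from_world"];q=T[:3,:3]@np.array(P).T+T[:3,3:]
    return np.stack([c["fx"]*q[0]/-q[2]+c["cx"],c["fy"]*-q[1]/-q[2]+c["cy"]],1)
def pts(p):
    x,y,w,t=p;c,s=np.cos(w),np.sin(w);L=.105
    f=lambda a:np.array([[x+c*u-s*v,y+s*u+c*v,z] for u,v,z in a])
    S=f([(.115,.045,.012),(.115,-.045,.012),(-.115,-.045,.012),(-.115,.045,.012)])
    e=[(-L*np.cos(t),v,.016+L*np.sin(t)) for v in(.04,-.04)]
    return S,f(e)
E
python3 - <<'E'
from h import *
from scipy.optimize import least_squares
top=lambda a:np.array(a)/3.2+[340,175]
sc=lambda a:np.array(a)/3.48+[180,190]
S=top([(122,50),(242,41),(278,349),(157,361)])
E=top([(170,272),(291,268)])
ES=sc([(230,52),(97,55)]) # y+ is right in scene
SS=sc([(232,347),(71,347)])
def r(p):
    s,e=pts(p)
    return np.concatenate([proj("top",s)-S,proj("top",e)-E,proj("scene",e)-ES,(proj("scene",s[:2])-SS)]).ravel()
o=least_squares(r,[.5,-.17,.1,.8],loss="soft_l1")
print(o.x,np.round(r(o.x).reshape(-1,2),1)); print(pts(o.x))
E
```

```text
[ 0.51213086 -0.18895074  0.10039887  0.93626386] [[-0.7 -1.1]
 [ 0.1 -1.6]
 [ 0.6  0.5]
 [-1.   0.2]
 [ 0.4  1.1]
 [ 0.3 -0.9]
 [ 0.4 -1.4]
 [ 0.5 -0.5]
 [ 0.2 -1.9]
 [-1.7  0.7]]
(array([[ 0.62204139, -0.13265086,  0.012     ],
       [ 0.63106211, -0.22219765,  0.012     ],
       [ 0.40222033, -0.24525061,  0.012     ],
       [ 0.39319961, -0.15570383,  0.012     ]]), array([[ 0.44619098, -0.15539091,  0.10056164],
       [ 0.45420941, -0.23498805,  0.10056164]]))
```

Request:
send_rows(delta_pos=[[0, 0, 0], [0, 0, 0], [0, 0, 0], [0, 0, 0], [0, 0, 0]], angular=[[0, 0, -1], [0, 0, -1], [0, 0, -1], [0, 0, -1], [0, 0, -1]], hand=0)

```text
clock: 0.52
position: [0.2263, 0.5283, 0.2498]
ee_rot: [0.0, 0.707, 0.707, -0.001]
contact_force: [0.6, 0.4, 0.6]
width: 0.0255
```

Request:
send_rows(delta_pos=[[0, 0, 0], [0, 0, 0], [-0.08, 0, 0], [-0.1, 0.01, 0], [-0.1, 0.01, 0]], angular=[[0, 0, -1], [0, 0, -0.31], [0, 0, 0], [0, 0, 0], [0, 0, 0]])

```text
clock: 0.93
position: [0.2453, 0.4169, 0.2496]
ee_rot: [0.0, 0.671, 0.742, -0.001]
contact_force: [-0.0, -0.2, 1.3]
width: 0.0003
```

```bash
cat >> h.py <<'E'
B=[.512,-.189,.10]
def st():
    from scipy.spatial.transform import Rotation as R
    s=manip.get_state();p=s["position"];c,S=np.cos(B[2]),np.sin(B[2]);dx,dy=p[0]-B[0],p[1]-B[1]
    q=s["ee_rot"];m=R.from_quat([*q[1:],q[0]]).as_matrix()
    print("t",s["clock"],"u,v,z mm",np.round(1000*np.array([c*dx+S*dy,-S*dx+c*dy,p[2]]),1),"F",np.round(s["contact_force"],1),"w",s["width"],"yawy",np.arctan2(m[1,1],m[0,1]),"zz",m[:,2].round(3),"q",s["qpos"].round(2),manip.tip_reach)
E
python3 -c "from h import *;st()"
```

```text
t 0.9333 u,v,z mm [-204.8  629.5  249.6] F [-0.  -0.2  1.3] w 0.0003104949565836511 yawy 0.10100822599134014 zz [-0.    -0.001 -1.   ] q [ 0.9   0.14  1.69 -0.    1.32 -0.78] 0.019
```

Request:
send_rows(delta_pos=[[-0.1, 0.015, 0], [-0.1, 0.015, 0], [-0.1, 0.015, 0], [-0.1, 0.015, 0], [-0.1, 0.015, 0]], angular=[[0, 0, 0], [0, 0, 0], [0, 0, 0], [0, 0, 0], [0, 0, 0]])

```text
clock: 1.35
position: [0.2951, 0.2201, 0.2502]
ee_rot: [0.0, 0.671, 0.742, 0.0]
contact_force: [1.4, -0.3, -0.4]
width: 0.0003
```

Request:
send_rows(delta_pos=[[-0.1, 0.015, 0], [-0.1, 0.015, 0], [-0.1, 0.015, 0], [-0.1, 0.015, 0], [-0.1, 0.015, 0]], angular=[[0, 0, 0], [0, 0, 0], [0, 0, 0], [0, 0, 0], [0, 0, 0]])

```text
clock: 1.77
position: [0.3449, 0.0241, 0.2505]
ee_rot: [0.0, 0.671, 0.741, 0.0]
contact_force: [1.0, 0.4, 0.7]
width: 0.0
```

Request:
send_rows(delta_pos=[[-0.1, 0.015, 0], [-0.1, 0.015, 0], [-0.1, 0.015, 0], [-0.1, 0.015, 0], [-0.1, 0.015, 0]], angular=[[0, 0, 0], [0, 0, 0], [0, 0, 0], [0, 0, 0], [0, 0, 0]])

```text
clock: 2.18
position: [0.3948, -0.1722, 0.2502]
ee_rot: [-0.0, 0.672, 0.741, 0.0]
contact_force: [1.2, 0.6, 0.2]
width: -0.0001
```

Request:
send_rows(delta_pos=[[-0.06, 0, 0], [0, 0, 0], [0, 0, 0]], angular=[[0, 0, 0], [0, 0, 0], [0, 0, 0]])

```text
clock: 2.43
position: [0.3972, -0.1948, 0.2497]
ee_rot: [-0.001, 0.672, 0.74, 0.0]
contact_force: [0.1, 1.0, -0.0]
width: -0.0001
```

```bash
python3 -c "from h import *;st()"
```

```text
t 2.4333 u,v,z mm [-114.8    5.6  249.7] F [ 0.1  1.  -0. ] w -8.237827896236577e-05 yawy 0.09638358791080016 zz [-0.001  0.001 -1.   ] q [-0.61  0.08  1.76  0.    1.31 -2.28] 0.019
```

Request:
send_rows(delta_pos=[[-0.012, 0, 0.08], [0, 0, 0.1], [0, 0, 0.1], [0, 0, 0.08], [0, 0, 0.05]], angular=[[0, 0, 0], [0, 0, 0], [0, 0, 0], [0, 0, 0], [0, 0, 0]])

```text
clock: 2.85
position: [0.3956, -0.1955, 0.0835]
ee_rot: [-0.003, 0.671, 0.742, -0.0]
contact_force: [0.2, 0.5, 0.7]
width: -0.0004
```

```bash
python3 - <<'E'
from h import *;import cv2
a=manip.get_image("scene")[150:310,150:310];b=manip.get_image("top")[170:330,330:490]
cv2.imwrite("pics/c1.png",np.hstack([cv2.resize(a,(400,400)),cv2.resize(b,(400,400))]));st()
E
```

```text
t 2.95 u,v,z mm [-117.     5.4   83.5] F [ 0.5 -0.2  0.2] w -0.00010165405068005541 yawy 0.10093918884785155 zz [-0.007  0.006 -1.   ] q [-0.62  0.25  2.02  0.    0.88 -2.29] 0.019
```

View pics/c1.png

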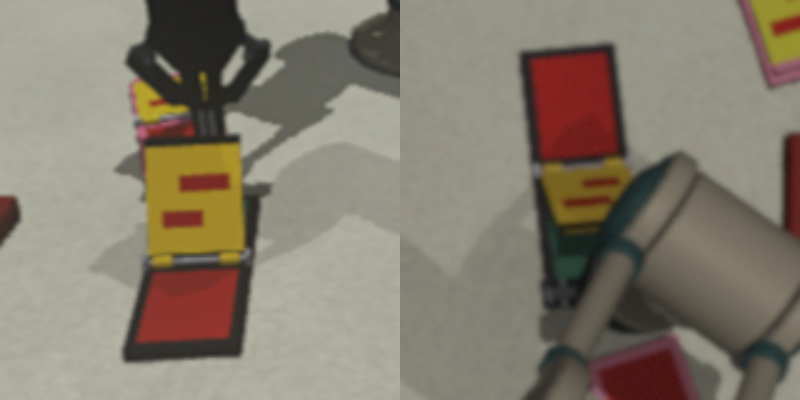

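The left crop shows the shut fingers behind the leaf's free edge, around crop px (210,125), roughly centred along the spine and touching nothing. I'll start pushing.

Request:
send_rows(delta_pos=[[-0.01, 0.03, 0], [0, 0.03, 0], [0, 0.025, 0], [0, 0.02, -0.01], [0, 0.02, -0.01]], angular=[[0, 0, 0], [0, 0, 0], [0, 0, 0], [0, 0, 0], [0, 0, 0]])

```text
clock: 3.37
position: [0.4492, -0.1979, 0.0956]
ee_rot: [0.0, 0.67, 0.742, -0.0]
contact_force: [-3.1, -1.2, 3.0]
width: -0.0002
```

```bash
python3 -c "from h import *;st()"
```

```text
t 3.3667 u,v,z mm [-63.4  -2.6  95.6] F [-3.1 -1.2  3. ] w -0.0002006126394377294 yawy 0.10106893115373215 zz [ 0.    -0.001 -1.   ] q [-0.56  0.29  1.91 -0.    0.94 -2.23] 0.019
```

Request:
send_rows(delta_pos=[[0, 0.02, -0.012], [0, 0.02, -0.012], [0, 0.02, -0.011], [0, 0.02, -0.01], [0, 0.02, -0.01]], angular=[[0, 0, 0], [0, 0, 0], [0, 0, 0], [0, 0, 0], [0, 0, 0]])

```text
clock: 3.78
position: [0.4886, -0.1935, 0.1167]
ee_rot: [-0.0, 0.671, 0.742, 0.0]
contact_force: [-1.2, -1.0, -0.8]
width: 0.0001
```

```bash
python3 - <<'E'
from h import *;import cv2
a=manip.get_image("scene")[150:310,150:310];b=manip.get_image("top")[170:330,330:490]
cv2.imwrite("pics/c2.png",np.hstack([cv2.resize(a,(400,400)),cv2.resize(b,(400,400))]));st()
E
```

```text
t 3.8833 u,v,z mm [-22.2  -2.9 117.1] F [1.1 0.2 0. ] w 3.5531333260599965e-06 yawy 0.10037244992573374 zz [ 0.003 -0.001 -1.   ] q [-0.51  0.31  1.81  0.    1.01 -2.18] 0.019
```

View pics/c2.png

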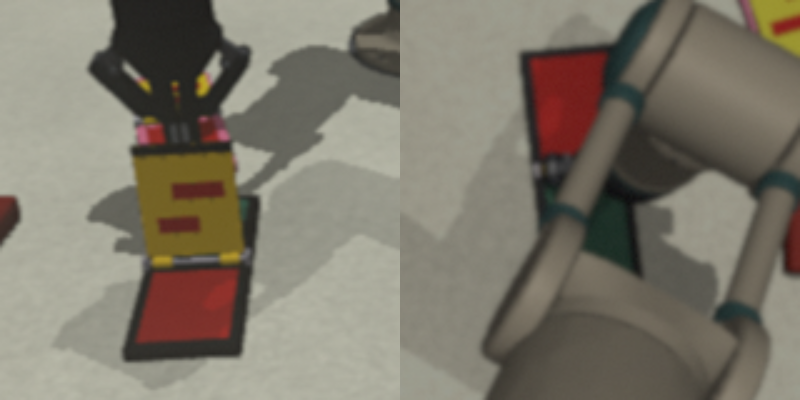

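The leaf is now close to upright: its free edge sits at crop px (185,148), with the fingers behind it. I'll keep following the arc over the top.

Request:
send_rows(delta_pos=[[0, 0.02, 0], [0, 0.02, 0], [0, 0.02, 0], [0, 0.02, 0.003], [0, 0.02, 0.006]], angular=[[0, 0, 0], [0, 0, 0], [0, 0, 0], [0, 0, 0], [0, 0, 0]])

```text
clock: 4.3
position: [0.5285, -0.1896, 0.1125]
ee_rot: [-0.0, 0.671, 0.742, 0.0]
contact_force: [-1.1, 0.2, -0.1]
width: -0.0
```

```bash
python3 - <<'E'
from h import *;import cv2
a=manip.get_image("scene")[150:310,150:310]
cv2.imwrite("pics/c3.png",cv2.resize(a,(400,400)));st()
E
```

```text
t 4.35 u,v,z mm [ 18.1  -2.4 112.1] F [1.5 0.6 0. ] w -5.429499503235386e-05 yawy 0.10004081924483796 zz [ 0.002  0.    -1.   ] q [-0.47  0.37  1.74  0.    1.03 -2.14] 0.019
```

View pics/c3.png

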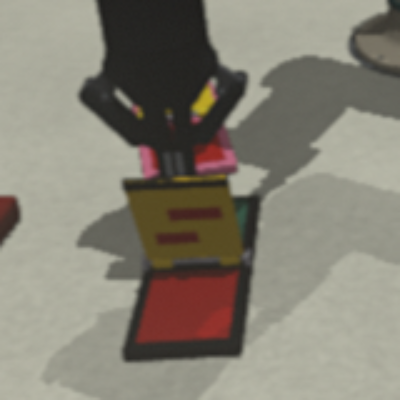

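Request:
send_rows(delta_pos=[[0, 0.022, 0.008], [0, 0.022, 0.01], [0, 0.022, 0.02], [0, 0.018, 0.022], [0, 0.014, 0.022]], angular=[[0, 0, 0], [0, 0, 0], [0, 0, 0], [0, 0, 0], [0, 0, 0]])

```text
clock: 4.77
position: [0.5683, -0.1859, 0.0791]
ee_rot: [0.001, 0.671, 0.742, 0.0]
contact_force: [0.6, -0.3, 0.5]
width: 0.0001
```

```bash
python3 - <<'E'
from h import *;import cv2
a=manip.get_image("scene")[150:310,150:310]
cv2.imwrite("pics/c4.png",cv2.resize(a,(400,400)));st()
E
```

```text
t 4.8167 u,v,z mm [56.1 -2.1 77.2] F [ 1.1 -0.6 -0.9] w -0.00018398801959606156 yawy 0.10019316739618084 zz [-0.001  0.001 -1.   ] q [-0.43  0.45  1.7   0.    0.99 -2.1 ] 0.019
```

View pics/c4.png

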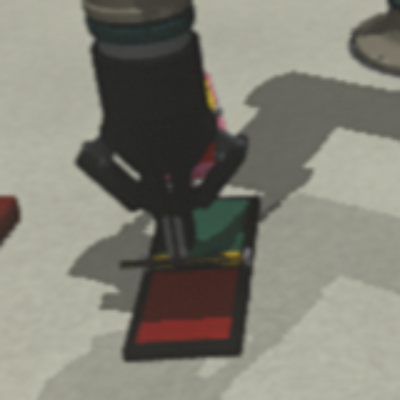

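The leaf is well past upright and edge-on to the scene camera, with the fingertip pressing its upper face. Next I'll push it down.

Request:
send_rows(delta_pos=[[0, 0.016, 0.022], [0, 0.014, 0.022], [0, 0.01, 0.022], [0, 0.005, 0.02], [0, 0, 0.01]], angular=[[0, 0, 0], [0, 0, 0], [0, 0, 0], [0, 0, 0], [0, 0, 0]])

```text
clock: 5.23
position: [0.5848, -0.1838, 0.04]
ee_rot: [-0.0, 0.671, 0.742, -0.0]
contact_force: [-0.1, -0.5, -0.0]
width: 0.0
```

```bash
python3 -c "from h import *;st()"
```

```text
t 5.2333 u,v,z mm [72.9 -2.1 40. ] F [-0.1 -0.5 -0. ] w 3.406384714968296e-05 yawy 0.10008079049171477 zz [-0.001  0.001 -1.   ] q [-0.42  0.51  1.7   0.    0.93 -2.09] 0.019
```

Request:
send_rows(delta_pos=[[0, 0, 0.0025], [0, 0, 0.0025], [0, 0, 0.0015], [0, 0, 0]], angular=[[0, 0, 0], [0, 0, 0], [0, 0, 0], [0, 0, 0]])

```text
clock: 5.57
position: [0.5846, -0.1841, 0.0392]
ee_rot: [0.0, 0.671, 0.742, 0.0]
contact_force: [0.6, 0.3, -1.1]
width: 0.0001
```

Request:
send_rows(delta_pos=[[0, 0, 0.0015], [0, 0, 0]], angular=[[0, 0, 0], [0, 0, 0]])

```text
clock: 5.73
position: [0.5848, -0.1842, 0.0387]
ee_rot: [0.0, 0.671, 0.742, 0.0]
contact_force: [0.3, 0.0, 1.3]
width: 0.0002
```

```bash
python3 -c "from h import *;st()"
```

```text
t 5.7333 u,v,z mm [72.9 -2.5 38.7] F [0.3 0.  1.3] w 0.0002494515741014042 yawy 0.09992257156594822 zz [ 0.001 -0.    -1.   ] q [-0.42  0.51  1.7   0.    0.92 -2.09] 0.019
```

Request:
send_rows(delta_pos=[[0, 0, 0.002], [0, 0, 0]], angular=[[0, 0, 0], [0, 0, 0]])

```text
clock: 5.9
position: [0.5848, -0.1842, 0.0377]
ee_rot: [0.0, 0.671, 0.742, 0.0]
contact_force: [0.1, -0.1, 0.2]
width: -0.0003
```

Request:
send_rows(delta_pos=[[0, 0, 0.002], [0, 0, 0]], angular=[[0, 0, 0], [0, 0, 0]])

```text
clock: 6.07
position: [0.5848, -0.1842, 0.0375]
ee_rot: [0.0, 0.671, 0.742, 0.0]
contact_force: [-0.8, 0.7, 4.7]
width: 0.0003
```

Request:
send_rows(delta_pos=[[0, 0, 0.002], [0, 0, 0]], angular=[[0, 0, 0], [0, 0, 0]])

```text
clock: 6.23
position: [0.5848, -0.1842, 0.0375]
ee_rot: [0.001, 0.671, 0.742, 0.0]
contact_force: [-1.7, 0.5, 9.1]
width: -0.0
```

The tip has stopped at z = 37.5 − 19 = 18.5 mm, which matches the leaf at its stop, and the force is rising to 9 N. I'll lift straight up and look.

Request:
send_rows(delta_pos=[[0, 0, -0.02], [0, 0, -0.06], [0, 0, -0.1], [0, 0, -0.1], [0, 0, -0.1]], angular=[[0, 0, 0], [0, 0, 0], [0, 0, 0], [0, 0, 0], [0, 0, 0]])

```text
clock: 6.65
position: [0.5841, -0.1838, 0.1894]
ee_rot: [-0.001, 0.671, 0.742, -0.0]
contact_force: [0.2, -0.8, -0.3]
width: 0.0001
```

Request:
send_rows(delta_pos=[[0, -0.1, -0.05], [0, -0.1, 0], [0, -0.1, 0], [0, -0.1, 0], [0, -0.1, 0]], angular=[[0, 0, 0], [0, 0, 0], [0, 0, 0], [0, 0, 0], [0, 0, 0]])

```text
clock: 7.07
position: [0.3865, -0.2034, 0.2067]
ee_rot: [0.0, 0.671, 0.742, -0.0]
contact_force: [-0.3, -0.8, 0.2]
width: -0.0001
```

Request:
send_rows(delta_pos=[[0.1, 0, 0], [0.1, 0, 0], [0.1, 0, 0], [0, 0, 0], [0, 0, 0]], angular=[[0, 0, 0], [0, 0, 0], [0, 0, 0], [0, 0, 0], [0, 0, 0]])

```text
clock: 7.48
position: [0.3758, -0.0828, 0.2069]
ee_rot: [0.0, 0.669, 0.743, 0.0]
contact_force: [-0.3, -1.4, -0.7]
width: 0.0003
```

```bash
python3 - <<'E'
from h import *;import cv2
a=manip.get_image("scene");b=manip.get_image("top")
cv2.imwrite("pics/s5.png",a)
cv2.imwrite("pics/c5.png",np.hstack([cv2.resize(a[170:330,170:330],(400,400)),cv2.resize(b[170:330,330:490],(400,400))]));st()
S,e=pts([.512,-.189,.10,np.pi]);S[:]=S
e[:,2]=.0185
print("edge top face exp: crop scene",(proj("scene",e)-[170,170])*2.5,"top",(proj("top",e)-[330,170])*2.5+[400,0])
E
```

```text
t 7.5833 u,v,z mm [-124.1  117.2  206.9] F [ 1.5  0.9 -0.5] w 0.0003491802205016458 yawy 0.10085450049180758 zz [ 0.001 -0.001 -1.   ] q [-0.4   0.02  1.94 -0.    1.18 -2.07] 0.019
edge top face exp: crop scene [[185.51039475 280.05749197]
 [ 79.25360239 285.66404732]] top [[526.06214364  57.34608452]
 [611.71497286  49.97146849]]
```

View pics/c5.png

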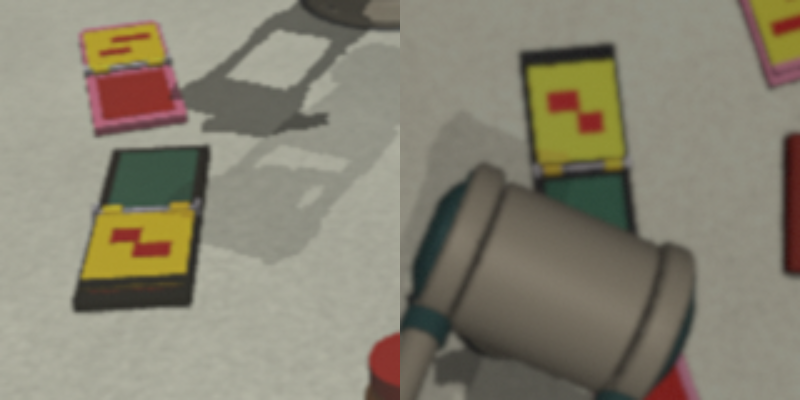

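View pics/s5.png

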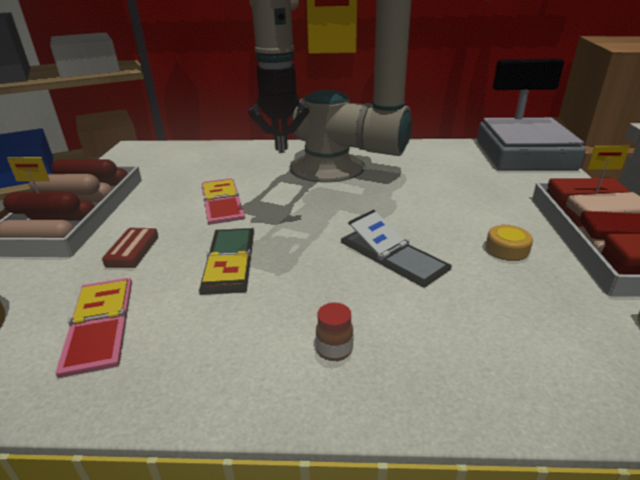

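The leaf lies flat on the red half: in the scene crop its free edge is at about (130,282), as predicted for the stop. The white leaf, cheese, jar and pack are at the same pixels as before. The hand is clear, so I'm handing in.

```bash
python3 -c "
from rig import manip
print(manip.sign_off())"
```

```text
the job is handed in; nothing more can be done
None
```

I pushed the yellow leaf up and over its spine with the shut fingers until it lay flat on the red half. I then lifted the hand clear and handed the job in at about 7.6 s; no verdict was reported.

- **Leaf at its stop:** the fingertip came to rest 18.5 mm above the counter, which is the height given for the stop. Pressing further only raised the force to about 9 N, far more than the hinge needs to move. The last pictures show the leaf flat, with its free edge about where the calibration predicts.
- **Everything else:** the white leaf, cheese, jar and pack looked unmoved, at the same pixels in the scene picture as at the start. The pink look-alikes also look unmoved, and the hand was about 0.2 m above the counter, touching nothing.
- **Less certain:** while the leaf passed upright the force reading was only about 1 N, close to the sensor's noise. My evidence that the fingers were pushing it there is that the leaf followed them in the pictures, since the stiff hinge keeps it from moving by itself.

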